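# Let the bare loom's front beam back one notch

### The job

The front beam of the bare table loom has been wound one notch too far towards you. With a fingertip, flip its pawl up out of the ratchet teeth by the red thumb tab and right over so that it stays back, push the star handle to turn the beam back just one notch (top away from you) so that the steel tie-on rod faces straight up, then tip the pawl down again so that its nose sits in the teeth. Only push with the fingertips: grip and lift nothing, do not force the mechanism, and leave the other things on the counter where they are.

Things in the scene. Friction and masses are not known exactly. Their poses are not given: they have to be found in the camera images.
- loom: Table loom, wood, fixed. mm here and below. Origin on the table below the front ratchet wheel, which sits outside the right side board. x: from front to rear beam, away from the robot; y: left, along the beams; z up. Boards: x -55 to 425, y 0-18 and 328-346, top z 105. White heddle at x 205, up to z 203. Rear beam (x 370) has the same wheel, handle and pawl: not to be used.
- wheel_axis (a point): Centre of the front ratchet wheel on the beam's axis, loom (0, -10, 82); fixed. Steel saw-tooth wheel turning about loom y, 12 teeth (a notch is 30 degrees), tip radius 39, root 32, 12 thick.
- star_hub (a point): Centre of the front star handle, on the beam's axis 38 outboard (loom -y) of wheel_axis; fixed. Wooden hub 30 in diameter; four round arms 14 thick, 90 degrees apart, each with an 18 ball centred 66 from the axis, turning with the beam. One arm points up, leaning 15 degrees to the robot at the start.
- pawl_pivot (a point): Front pawl's hinge axis (along loom y), loom (44, -10, 125); fixed. Behind it a steel bracket on the board: loom x 24-64, y -4 to 0, top z 134. The pawl is a 60 g steel bell crank: a bar 8 high, 12 wide, reaching 42 to -x with the nose at its end, and a red thumb tab standing up from the pivot. Its weight alone moves it: lifted past about 0.9 rad it falls over onto its stop.
- pawl_tab (a point): Middle of the upper end of the red thumb tab, on the pawl. Tab: 48 long from the pivot, 5 thick, 20 wide (loom y 6 inboard to 14 outboard of the pivot point). Seated pawl: tab straight up. Pawl thrown back: tab points to loom +x and the bar stands up; pushed at its upper part to -x past the balance angle, the pawl falls back into the teeth.
- pawl_nose (a point): Underside of the pawl's nose (4 x 12), on the pawl: 40.5 to -x of the pivot and 10.4 below it when seated.
- top_ball (a point): Centre of the ball on the star-handle arm that points up; turns with the beam. Leans about 15 degrees from the top towards the robot at the start, 15 degrees away from it after one notch back.
- rod (a point): Middle of the steel tie-on rod (8 in diameter, 270 long) let into the front beam, 18 from the axis; turns with the beam. At the start 30 degrees from the top, on the robot's side.
- beam (a joint): Turn of the front beam, wheel and star handle, rad. About 0 (-0.04 to 0.02) at the start; positive is backward (top to loom +x, away from the robot). Friction holds it where it is left (0.2 N m to turn). One notch back is 0.52; the pawl seats with it at about 0.40 to 0.56. Beyond, the nose lands on the next tooth's tip.
- pawl (a joint): Lift of the front pawl, rad: 0 is seated in the teeth, about 0.17 on a tooth's tip, 1.57 bar upright, 1.75 thrown back on its stop.
- shuttle: Bystander: flat wooden stick shuttle 30 x 370 x 6 lying across the loom's side boards in front of the heddle. Origin: centre of its underside.
- spool: Bystander: empty wooden spool, 40 in diameter, 60 high, standing on the table near the front wheel. Origin: centre of its underside.
- beater: Bystander: tapestry beater (dark wooden comb with steel teeth) about 166 x 56 x 14, lying outboard of the wheel. Origin: under the root of its handle.
- jar: Bystander: amber glass jar with brass cap, 60 in diameter, 75 high, standing inside the loom frame between the front beam and the heddle. Origin: centre of its underside.
- mug: Bystander: blue mug, 80 in diameter, 92 high. Origin: centre of its underside.
- spray: Bystander: yellow spray bottle, 72 in diameter, 216 high. Origin: centre of its underside.
- towels: Bystander: standing roll of paper towels, 116 in diameter, 230 high. Origin: centre of its underside.

How it is judged:
By the outcome, as a careful person would: the job done as asked, in the order asked, and still so for the second after the job is handed in, with the robot touching nothing.
It also fails if it takes over 51 s, if anything falls off the work surface, if the arm or the gripper's body presses on something with over 40 N, if the wrist force passes 120 N, or if a joint passes its speed limit or range.

### The arm

A 6-joint arm with a two-finger parallel gripper is mounted at the origin on the work surface. World frame = base frame: x ahead of the robot, y to its left, z up, the work surface at z = 0. Lengths are in m, angles in degrees, forces in N, time in s.
With the tool pointing down it reaches from about 0.375 to 0.9 m from the base axis. Payload 3.1 kg.
Tool frame: the origin (TCP) lies at the very end of the fingers, on their centre line; the grasp point (between the pads) lies 19 mm behind it; z points along the fingers, y is the line along which they close (so a half turn about z gives the same grasp; the last joint's range is limited). The gripper opens to 87 mm and grips with 3 to 60 N. Pads are 19 mm wide; open, the fingers measure 117 mm over their backs; the gripper's body (75 mm by 190 mm) begins 51 mm behind the grasp point.
Start: joints at [64.315, 30.224, 82.088, -0, 67.689, -10.227], TCP at [0.167, 0.602, 0.223] pointing down, gripper open.
Joint ranges: [-176.69, 176.69], [-43.24, 126.21], [12.49, 139.97], [-82, 262], [0, 151.66], [-163.58, 163.58]. Speed limits (degrees/s): [159.86, 159.86, 180, 180, 180, 180].

### API

Orientations are given as a 3x3 rotation matrix whose columns are the frame's x, y, z axes.
In Python, from rig import * gives the robot as it stands.
- The arm moves only by the tool jog_arm, never from a script. Its arguments are lists of equal length, an entry for each row: "delta_pos": the shift along the world's x, y, z in cm, a list of three; "turn": the turn about the world's z in degrees; "grip": the closure, from 0 (fully open) to 1 (shut). In form: {"delta_pos": [[x, y, z], ...], "turn": [turn, ...], "grip": [grip, ...]}. A call has 1 to 12 rows; each row is the pose to reach, as a shift and turn from the pose commanded when the call began; what a row does not reach only later rows make up. A row lasts 1/8 s, in which the tool goes at most 62.5 mm and 10.7 degrees, less where a joint would pass 70% of its speed; a pose out of reach is approached as far as the arm can. A call with a gripper value outside its range is refused whole. The fingers move at their own pace and stop on an object; the grip force is fixed at half the most. Time passes only in rows, so rows that repeat a pose let the fingers close. It gives the time, the measured TCP pose, the force, the opening and the grip force at its end, in the units of the state.
- read_state(): the state, without advancing time (a new reading comes with each control period).
- capture(name): name is "scene" or "top"; returns a dict with "color" (480x640x3 uint8, blue, green, red), "fovy" (degrees; the focal length in pixels is half the picture's height over the tangent of half this angle, whatever the lens; pixels are square), "cx", "cy" (the principal point, pixels), "k1" (the pictures are not rectified: a ray, as slopes to the right and down, at radius r is drawn at 1 + k1 r^2 times it, then the intrinsics apply), "camera_from_world" (4x4, takes a point from world to camera coordinates). Camera axes: x right, y up, looking along -z (the intrinsics and any distortion apply to the point x, -y, -z); pixel columns grow to the right and rows downward; lengths in m; the calibration is good to about 2 mm. A picture is of the moment at which its call begins. There is no depth.
- hand_in(): hands the job in; it is judged then, once.
The state is a dict: "time_s": time; "joint_positions": joint angles; "qvel": joint speeds; "tau": joint torques, N m; "position": TCP position; "tcp_rot": TCP orientation; "force": force on the tool from outside, world axes, zero at the start; "moment": the same for the moment, N m; "opening": opening from 0.0 (shut) to 1.0 (fully open); "grasp_force": force on a finger pad.
Only numpy, scipy, OpenCV 4.12 (cv2) and the standard library are available. Lean on these libraries where they do the work, as an engineer would, in place of code of your own. Each camera call takes 0.05 s, during which the arm holds its last target. There are 200 camera calls.

## Working session

There is one attempt and no reset: what is moved stays moved. The work goes in short steps, Python scripts to look and compute and a tool call to move; the robot and the scene stay as the last step left them, time stands still between calls to the robot, and variables do not carry over. Pictures are saved under pics/ and viewed, at most 10 in all, crops included, and the job is handed in when it is done.

Besides the shell and the picture viewer there is one more tool, called by a JSON object that holds its "method" and its "body", one argument or row to a line. jog_arm: Moves the arm, as the interface text tells. Its arguments: {"type":"object","properties":{"delta_pos":{"type":"array"},"turn":{"type":"array"},"grip":{"type":"array"}},"required":["delta_pos","turn","grip"]}

```bash
mkdir -p pics && python3 - <<'E'
from rig import *
import cv2
for n in("scene","top"):
    c=capture(n); cv2.imwrite(f"pics/{n}0.png",c["color"])
    print(n,c["fovy"],c["cx"],c["cy"],c["k1"]); print(c["camera_from_world"])
s=read_state(); print(s["time_s"],s["position"],s["tcp_rot"],s["force"],s["opening"])
E
```

```text
scene 49.01731673670022 315.5036347942461 240.26702969848725 0.025019197580547495
[[ 0.69066915  0.72312273  0.00834493 -0.42578806]
 [-0.49310629  0.46247232  0.73686195  0.13068017]
 [ 0.52898233 -0.51304276  0.67599173 -1.66170323]
 [ 0.          0.          0.          1.        ]]
top 42.19991237674162 316.02854774216905 246.38124945118054 -0.1992350059502051
[[ 3.00397828e-03 -9.99831356e-01 -1.81172848e-02  1.03348861e-01]
 [ 9.81347530e-01 -5.35034950e-04  1.92241355e-01 -5.51904520e-01]
 [-1.92218628e-01 -1.83568416e-02  9.81180425e-01 -1.73962806e+00]
 [ 0.00000000e+00  0.00000000e+00  0.00000000e+00  1.00000000e+00]]
0.1 [0.16626368 0.60178724 0.22165445] [[-9.63816125e-01  2.66566641e-01 -8.39014131e-04]
 [ 2.66567758e-01  9.63814504e-01 -1.79767892e-03]
 [ 3.29452757e-04 -1.95628605e-03 -9.99998032e-01]] [ 0.28183084 -0.19814442  0.25823777] 1.0029013647269398
```

View pics/scene0.png

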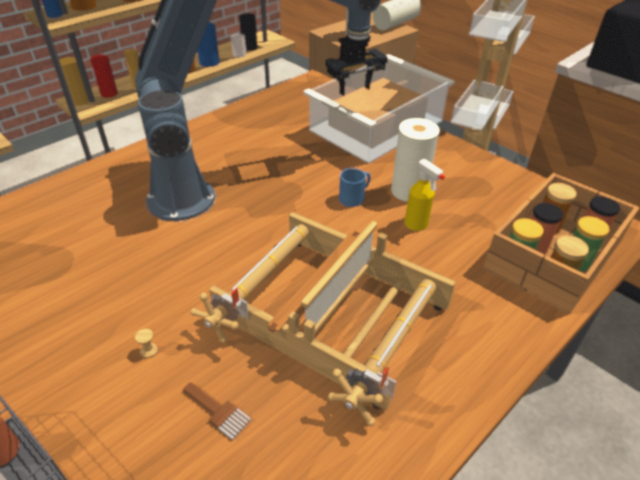

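View pics/top0.png

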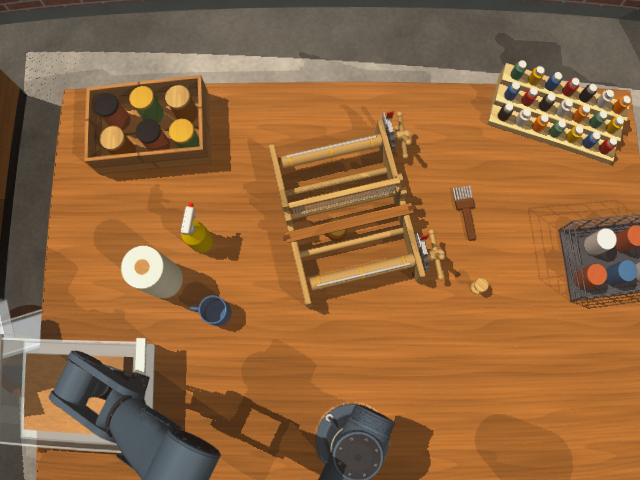

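The scene view shows the front wheel and red tab near (237,297), with the rear one near (385,378). In the top view the front tab is near (425,243) and the star near (436,255), with the loom slightly yawed. I'll enlarge both.

```bash
python3 - <<'E'
import cv2,numpy as np
a=cv2.imread("pics/scene0.png")[270:350,180:280]; b=cv2.imread("pics/top0.png")
cv2.imwrite("pics/cs.png",cv2.resize(a,None,fx=7.5,fy=7.5,interpolation=cv2.INTER_CUBIC)[:600])
cv2.imwrite("pics/ct.png",cv2.resize(b[100:310,260:500],None,fx=2.85,fy=2.85,interpolation=cv2.INTER_CUBIC))
E
```

```text
(no output)
```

View pics/cs.png

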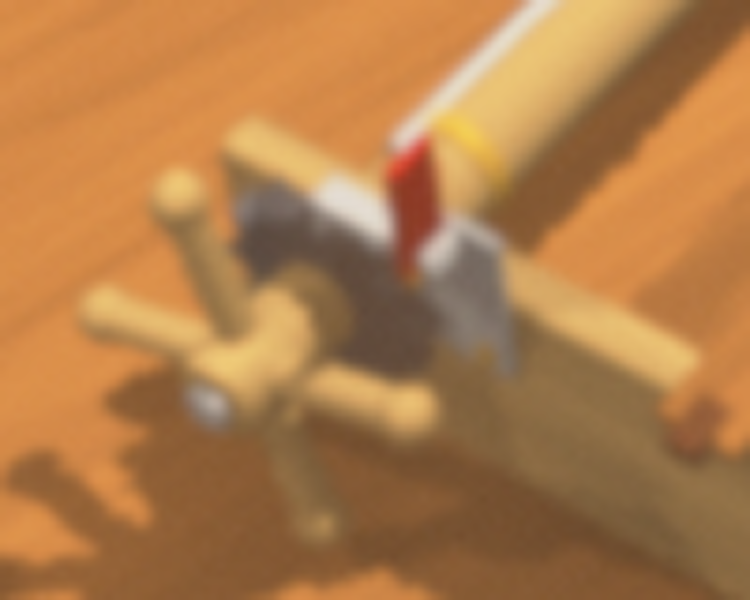

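View pics/ct.png

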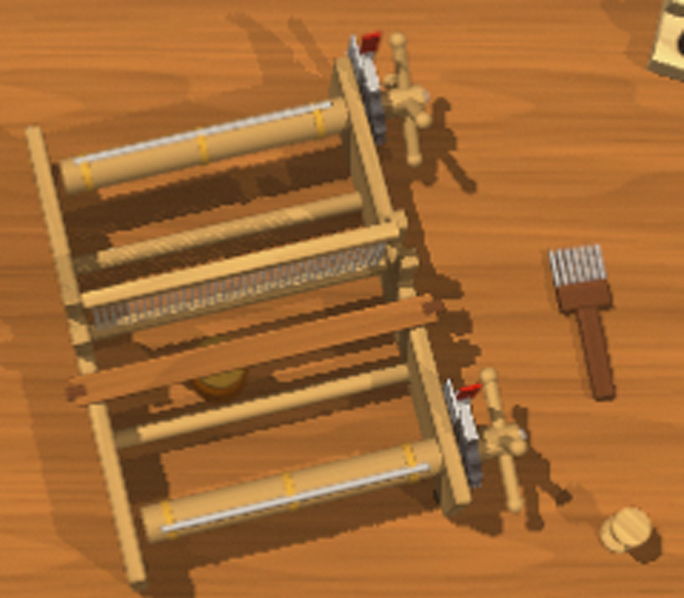

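The crops show the front star's balls in the scene view at crop (178,195) up, (95,305) front, (410,410) rear and (318,525) down, with the red tab's top at (412,148). The top view gives the board ends, the balls at (488,376) and (515,512), and the spool at (627,530). Next I fit the loom pose to these.

```bash
cat > h.py <<'E'
import numpy as np
from scipy.optimize import least_squares
import cv2
CAM={}
def load(c): return dict(f=240/np.tan(np.radians(c["fovy"])/2),cx=c["cx"],cy=c["cy"],k=c["k1"],T=np.array(c["camera_from_world"]))
def proj(c,P):
    P=np.atleast_2d(P); q=P@c["T"][:3,:3].T+c["T"][:3,3]
    s=np.c_[q[:,0],-q[:,1]]/-q[:,2:]; s=s*(1+c["k"]*(s**2).sum(1,keepdims=True))
    return s*c["f"]+[c["cx"],c["cy"]]
def L2W(p,L):
    x,y,a=p; c,s=np.cos(a),np.sin(a); L=np.atleast_2d(L)/1000.
    return np.c_[x+c*L[:,0]-s*L[:,1],y+s*L[:,0]+c*L[:,1],L[:,2]]
def ball(deg,r=66): # angle from top towards +x
    t=np.radians(deg); return [r*np.sin(t),-48,82+r*np.cos(t)]
E
python3 - <<'E'
from rig import *
from h import *
cs=load(capture("scene")); ct=load(capture("top"))
S=[(ball(-15),178,195),(ball(-105),95,305),(ball(75),410,410),(ball(165),318,525),([44,-14,173],412,148)]
T=[(ball(75),488,376),(ball(-105),515,512),([44,-14,173],470,388),([-55,337,105],136,580),([425,337,105],34,130),([425,9,105],345,62),([-55,9,105],458,508)]
sl=np.array([s[0] for s in S]);sp=np.array([s[1:] for s in S])/7.5+[180,270]
tl=np.array([s[0] for s in T]);tp=np.array([s[1:] for s in T])/2.85+[260,100]
def res(p,w=0):
    return np.r_[(proj(cs,L2W(p,sl))-sp).ravel(),(proj(ct,L2W(p,tl))-tp).ravel()]
r=least_squares(res,[.5,-.2,.2],loss="soft_l1",x_scale=[.1,.1,.1])
p=r.x;print("loom",p,np.degrees(p[2]))
print(np.round(res(p).reshape(-1,2),1))
for n,l in dict(axis=[0,-10,82],hub=[0,-48,82],tab=[44,-14,173],ball=ball(-15),piv=[44,-10,125],xball=ball(75),fball=ball(-105),dwn=ball(165)).items(): print(n,np.round(L2W(p,l)[0],4))
print("topcam",-ct["T"][:3,:3].T@ct["T"][:3,3])
from scipy.optimize import fsolve
for n,uv,z in[("spooltop",(627,530),.06),("beaterhandle",(603,395),.01),("beaterteeth",(577,248),.01)]:
    uv=np.array(uv)/2.85+[260,100]
    print(n,fsolve(lambda q:proj(ct,[q[0],q[1],z])[0]-uv,[.4,-.3]))
np.save("p.npy",p)
E
```

```text
loom [ 0.51149703 -0.19019915  0.23066892] 13.216355622671662
[[-0.4 -0.5]
 [ 0.4 -0.6]
 [-1.1 -0.1]
 [-0.9 -2.5]
 [-1.6 -0.7]
 [-0.3  0. ]
 [-0.3 -2.6]
 [ 0.3 -0.3]
 [ 0.1  0.2]
 [-0.8 -2.2]
 [-1.  -2.4]
 [ 1.9 -1.6]]
axis [ 0.5138 -0.1999  0.082 ]
hub [ 0.5225 -0.2369  0.082 ]
tab [ 0.5575 -0.1938  0.173 ]
ball [ 0.5058 -0.2408  0.1458]
piv [ 0.5566 -0.1899  0.125 ]
xball [ 0.5845 -0.2224  0.0991]
fball [ 0.4604 -0.2515  0.0649]
dwn [ 0.5391 -0.233   0.0182]
topcam [0.20691076 0.07110207 1.81486027]
spooltop [ 0.43471085 -0.36695217]
beaterhandle [ 0.58395273 -0.36012904]
beaterteeth [ 0.74422367 -0.33998182]
```

```bash
python3 - <<'E'
from rig import *
from h import *
p=np.load("p.npy"); out=[]
for n,(u0,v0,w,h,k) in dict(scene=(180,268,100,75,8),top=(390,220,75,75,8)).items():
    C=capture(n);c=load(C);im=cv2.resize(C["color"][v0:v0+h,u0:u0+w],None,fx=4.5,fy=4.5*1.0,interpolation=cv2.INTER_CUBIC) 
    im=cv2.resize(C["color"][v0:v0+h,u0:u0+w],None,fx=(800*100/175)/100,fy=(800*100/175)/100,interpolation=cv2.INTER_CUBIC);f=(800/175)
    hs=cv2.cvtColor(C["color"],cv2.COLOR_BGR2HSV)
    m=((hs[...,0]<5)|(hs[...,0]>174))&(hs[...,1]>170)&(hs[...,2]>100); m[:v0]=0;m[v0+h:]=0;m[:,:u0]=0;m[:,u0+w:]=0
    ys,xs=np.nonzero(m);print(n,"red",len(xs),xs.mean(),ys.mean(),xs.min(),xs.max(),ys.min(),ys.max())
    print(" pred tab mid/up/low",proj(c,L2W(p,[[44,-14,155],[44,-14,173],[44,-14,130]])))
    B=[(a,b,z) for a in(-55,80) for b in(0,18) for z in(105,)]
    L=[[(-55,0,105),(120,0,105)],[(-55,18,105),(120,18,105)],[(-55,0,105),(-55,18,105)],[(24,-4,134),(64,-4,134)],[(44,-4,173),(44,-24,173)],[(44,-24,173),(44,-24,130)],[(44,-4,173),(44,-4,130)]]
    L+=[[(0,-48,82),ball(a)] for a in(-15,-105,75,165)]
    for l in L:
        q=(proj(c,L2W(p,l))+.5-[u0,v0])*f
        cv2.line(im,tuple(int(x) for x in q[0]),tuple(int(x) for x in q[1]),(255,0,255),1)
    out.append(im)
h=min(o.shape[0] for o in out);cv2.imwrite("pics/ov.png",np.hstack([o[:h] for o in out])[:600,:800])
E
```

```text
scene red 4 234.5 291.0 234 235 290 292
 pred tab mid/up/low [[234.13647453 294.48756581]
 [233.34788907 288.98464819]
 [235.20412722 301.94338942]]
top red 9 425.1111111111111 235.55555555555554 422 428 235 236
 pred tab mid/up/low [[424.20511527 237.19582986]
 [425.21202704 235.82209382]
 [422.84006709 239.0574867 ]]
```

View pics/ov.png

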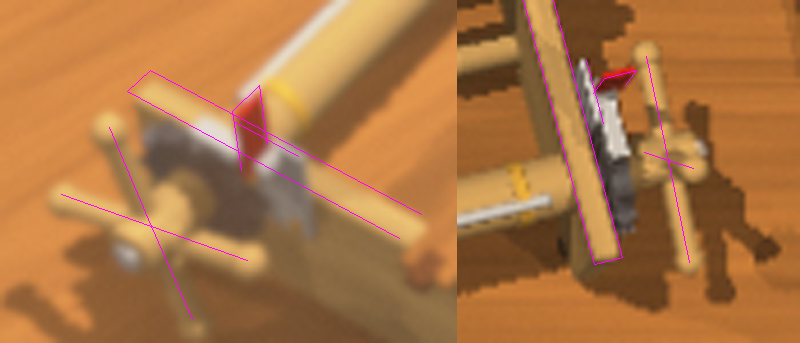

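The overlay agrees with the tab and the star balls to about 1 px (2–3 mm). I'll start with the fingers shut, going high over the bystanders.

{"method": "jog_arm", "body": {
  "delta_pos": [
    [0,0,6],
    [0,0,12],
    [28,-20,12],
    [28,-20,12],
    [28,-20,12],
    [28,-20,12],
    [28,-20,12],
    [28,-20,12],
    [41,-50,12],
    [41,-50,12],
    [41,-50,12],
    [41,-50,12]
  ],
  "turn": [0,0,9,18,27,28.7,28.7,28.7,28.7,28.7,28.7,28.7],
  "grip": [1,1,1,1,1,1,1,1,1,1,1,1]
}}

```text
time_s: 1.8
position: [0.5465, 0.1712, 0.3426]
tcp_rot: [[-0.973, -0.229, 0.0], [-0.229, 0.973, 0.0], [-0.0, 0.0, -1.0]]
force: [0.7, 0.0, -0.5]
opening: 0.007
grasp_force: 0.0
```

{"method": "jog_arm", "body": {
  "delta_pos": [
    [0,-10,0],
    [0,-10,0],
    [-2,-25,-2],
    [-2,-25,-2],
    [-2,-36,-4],
    [-2,-36,-4],
    [-2,-36,-4],
    [-2,-36,-4]
  ],
  "turn": [0,0,0,0,0,0,0,0],
  "grip": [1,1,1,1,1,1,1,1]
}}

```text
time_s: 2.8
position: [0.5257, -0.1874, 0.3022]
tcp_rot: [[-0.974, -0.227, -0.001], [-0.227, 0.974, 0.001], [0.0, 0.001, -1.0]]
force: [-0.0, 1.5, 0.2]
opening: 0.005
grasp_force: 0.0
```

```bash
cat >> h.py <<'E'
def W2L(p,P):
    P=np.array(P);d=P[:2]-p[:2];c,s=np.cos(p[2]),np.sin(p[2]);return np.round(1000*np.array([c*d[0]+s*d[1],-s*d[0]+c*d[1],P[2]]),1)
E
python3 - <<'E'
from rig import *
from h import *
p=np.load("p.npy");s=read_state();print(s["time_s"],s["position"],W2L(p,s["position"]),s["force"],s["joint_positions"])
E
```

```text
2.8 [ 0.52566446 -0.18737795  0.30217315] [ 14.4  -0.5 302.2] [-0.04340131  1.53812407  0.22481104] [-3.11127255e+01  2.01665822e+01  8.59780270e+01  3.88654477e-02
  7.39243388e+01 -1.34251205e+02]
```

{"method": "jog_arm", "body": {
  "delta_pos": [
    [0.17,-1.35,0],
    [0.17,-1.35,-5],
    [0.17,-1.35,-10],
    [0.17,-1.35,-15.5],
    [0.17,-1.35,-15.5]
  ],
  "turn": [0,0,0,0,0],
  "grip": [1,1,1,1,1]
}}

```text
time_s: 3.42
position: [0.5252, -0.1978, 0.1443]
tcp_rot: [[-0.973, -0.231, -0.008], [-0.231, 0.973, 0.005], [0.007, 0.007, -1.0]]
force: [-0.8, -0.3, 0.7]
opening: 0.005
grasp_force: 0.0
```

```bash
cat > look.py <<'E'
from rig import *
from h import *
import sys
p=np.load("p.npy");s=read_state();print(s["time_s"],W2L(p,s["position"]),np.round(s["force"],1))
out=[];f=5
for n,(u0,v0,w,h) in dict(scene=(190,250,90,90),top=(390,215,70,90)).items():
    C=capture(n);c=load(C)
    im=cv2.resize(C["color"][v0:v0+h,u0:u0+w],None,fx=f,fy=f,interpolation=cv2.INTER_CUBIC)
    for a in (float(x) for x in sys.argv[2:]):
        for k in range(4):
            q=(proj(c,L2W(p,[ball(a+90*k)]))[0]+.5-[u0,v0])*f; cv2.circle(im,tuple(int(x) for x in q),4,(255,0,255),1)
    out.append(im)
cv2.imwrite(sys.argv[1],np.hstack(out))
E
python3 look.py pics/l1.png -15
```

```text
3.425 [ 11.6 -10.5 144.3] [-0.8 -0.3  0.7]
```

View pics/l1.png

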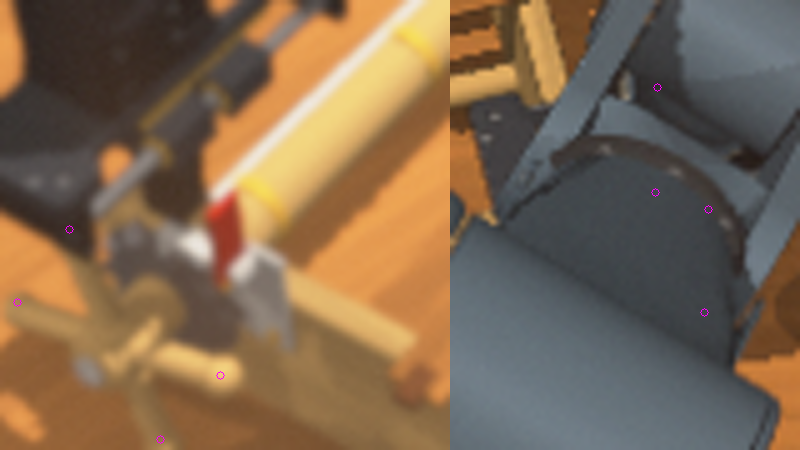

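The picture shows the finger just behind the tab, which is still upright at about (228,240), with no contact and the star unmoved. Now I push the tab over.

{"method": "jog_arm", "body": {
  "delta_pos": [
    [0,0,0.1],
    [0.97,0.23,0.1],
    [1.95,0.46,0.1],
    [2.5,0.59,0.1],
    [3.1,0.73,0.1],
    [3.7,0.87,0.1],
    [4.3,1.0,0.1],
    [4.9,1.15,0.1],
    [5.5,1.3,0.1],
    [5.5,1.3,0.1]
  ],
  "turn": [0,0,0,0,0,0,0,0,0,0],
  "grip": [1,1,1,1,1,1,1,1,1,1]
}}

```text
time_s: 4.78
position: [0.5832, -0.1874, 0.1485]
tcp_rot: [[-0.973, -0.229, 0.0], [-0.229, 0.973, -0.0], [-0.0, -0.0, -1.0]]
force: [-0.5, 0.3, 0.1]
opening: 0.004
grasp_force: 0.0
```

```bash
python3 look.py pics/l2.png -15
```

```text
4.775 [ 70.4 -13.7 148.5] [-0.5  0.3  0.1]
```

View pics/l2.png

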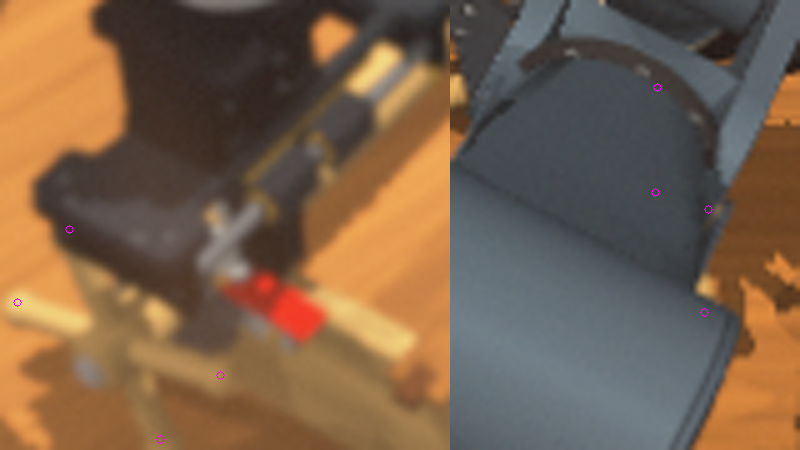

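The tab now lies flat towards +x at (290,305), so the pawl is thrown back. I lift off and go to the robot side of the top ball.

{"method": "jog_arm", "body": {
  "delta_pos": [
    [0,0,4.5],
    [0,0,9],
    [-5,-2.8,9],
    [-11.1,-6.1,9],
    [-11.1,-6.1,9],
    [-11.1,-6.1,9],
    [-11.1,-6.1,5],
    [-11.1,-6.1,1],
    [-11.1,-6.1,-0.7],
    [-11.1,-6.1,-0.7],
    [-11.1,-6.1,-0.7]
  ],
  "turn": [0,0,0,0,0,0,0,0,0,0,0],
  "grip": [1,1,1,1,1,1,1,1,1,1,1]
}}

```text
time_s: 6.25
position: [0.473, -0.2486, 0.1421]
tcp_rot: [[-0.973, -0.23, 0.001], [-0.23, 0.973, -0.001], [-0.001, -0.001, -1.0]]
force: [0.5, 0.5, -0.1]
opening: 0.005
grasp_force: 0.0
```

```bash
python3 - <<'E'
from rig import *
from h import *
p=np.load("p.npy");s=read_state();print(s["time_s"],W2L(p,s["position"]),s["force"])
E
```

```text
6.25 [-50.8 -48.  142.1] [ 0.51246826  0.46002589 -0.08711733]
```

{"method": "jog_arm", "body": {
  "delta_pos": [
    [0.6,0.14,0],
    [1.1,0.25,0],
    [1.3,0.3,0],
    [1.3,0.3,0],
    [1.3,0.3,0]
  ],
  "turn": [0,0,0,0,0],
  "grip": [1,1,1,1,1]
}}

```text
time_s: 6.88
position: [0.4845, -0.2455, 0.1416]
tcp_rot: [[-0.973, -0.229, -0.0], [-0.229, 0.973, 0.0], [0.0, 0.0, -1.0]]
force: [-0.1, 0.3, 0.8]
opening: 0.004
grasp_force: 0.0
```

{"method": "jog_arm", "body": {
  "delta_pos": [
    [0.2,0.05,0],
    [0.2,0.05,0],
    [0.2,0.05,0]
  ],
  "turn": [0,0,0],
  "grip": [1,1,1]
}}

```text
time_s: 7.25
position: [0.4866, -0.245, 0.1415]
tcp_rot: [[-0.973, -0.229, -0.0], [-0.229, 0.973, 0.0], [0.0, 0.0, -1.0]]
force: [0.3, 0.1, 0.4]
opening: 0.005
grasp_force: 0.0
```

{"method": "jog_arm", "body": {
  "delta_pos": [
    [0.2,0.05,0],
    [0.2,0.05,0],
    [0.2,0.05,0]
  ],
  "turn": [0,0,0],
  "grip": [1,1,1]
}}

```text
time_s: 7.62
position: [0.4879, -0.2445, 0.1415]
tcp_rot: [[-0.973, -0.229, -0.002], [-0.229, 0.973, 0.0], [0.001, 0.001, -1.0]]
force: [-3.9, -1.0, 0.5]
opening: 0.003
grasp_force: 1.8
```

{"method": "jog_arm", "body": {
  "delta_pos": [
    [0.2,0.05,0],
    [0.2,0.05,0],
    [0.2,0.05,0]
  ],
  "turn": [0,0,0],
  "grip": [1,1,1]
}}

```text
time_s: 8.0
position: [0.4907, -0.2441, 0.1417]
tcp_rot: [[-0.973, -0.229, 0.0], [-0.229, 0.973, -0.0], [-0.0, -0.0, -1.0]]
force: [-4.5, -1.8, 4.0]
opening: 0.005
grasp_force: 2.1
```

Contact came at loom x −35.8, against −35.6 predicted, so the model holds. I push on about 30 mm.

{"method": "jog_arm", "body": {
  "delta_pos": [
    [0.4,0.09,0],
    [0.8,0.19,0],
    [1.2,0.28,0],
    [1.6,0.38,0],
    [2.0,0.47,0],
    [2.3,0.54,0],
    [2.6,0.61,0],
    [2.8,0.66,0],
    [2.8,0.66,0],
    [2.8,0.66,0]
  ],
  "turn": [0,0,0,0,0,0,0,0,0,0],
  "grip": [1,1,1,1,1,1,1,1,1,1]
}}

```text
time_s: 9.25
position: [0.5189, -0.2374, 0.1415]
tcp_rot: [[-0.973, -0.229, 0.001], [-0.229, 0.973, 0.0], [-0.001, -0.0, -1.0]]
force: [-0.9, -2.7, 1.6]
opening: 0.007
grasp_force: 1.3
```

```bash
python3 - <<'E'
from rig import *
from h import *
p=np.load("p.npy");s=read_state();l=W2L(p,s["position"]);print(s["time_s"],l,s["force"], np.arcsin((l[0]+18.5)/66)+np.radians(15))
E
```

```text
9.25 [ -3.6 -47.6 141.5] [-0.94427194 -2.68271689  1.64279185] 0.48952000599736223
```

{"method": "jog_arm", "body": {
  "delta_pos": [
    [0.1,0.02,0],
    [0.1,0.02,0],
    [0.1,0.02,0],
    [-0.5,-0.12,0],
    [-2.5,-0.6,0],
    [-2.5,-0.6,3],
    [-2.5,-0.6,10],
    [-2.5,-0.6,10]
  ],
  "turn": [0,0,0,0,0,0,0,0],
  "grip": [1,1,1,1,1,1,1,1]
}}

```text
time_s: 10.25
position: [0.496, -0.244, 0.2458]
tcp_rot: [[-0.973, -0.229, 0.008], [-0.229, 0.973, -0.004], [-0.007, -0.006, -1.0]]
force: [-0.9, -0.2, 0.2]
opening: 0.008
grasp_force: 0.0
```

```bash
python3 look.py pics/l3.png 14
```

```text
10.25 [-27.4 -48.9 245.8] [-0.9 -0.2  0.2]
```

View pics/l3.png

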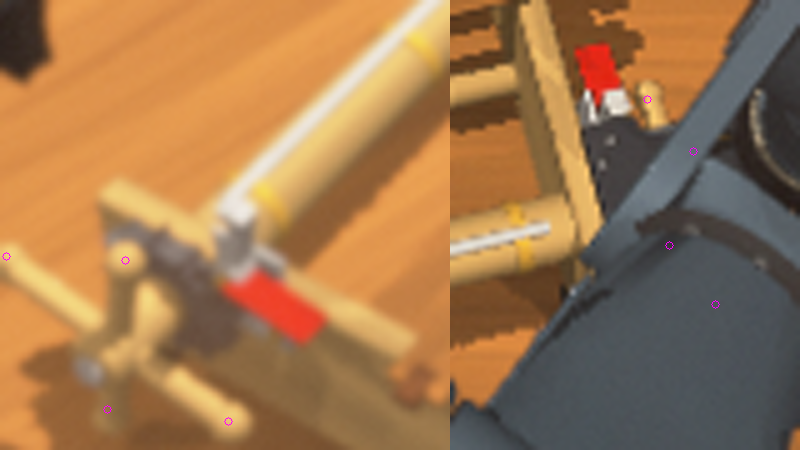

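The pawl is thrown back with its bar upright at (237,235). The top ball at (124,258) matches the prediction for a beam turn of about 0.51, and the rod faces up. Now I tip the pawl down from its +x side.

{"method": "jog_arm", "body": {
  "delta_pos": [
    [4,2.7,0],
    [9.3,6.2,0],
    [9.3,6.2,0],
    [9.3,6.2,0],
    [9.3,6.2,0],
    [9.3,6.2,-4],
    [9.3,6.2,-8],
    [9.3,6.2,-9.3],
    [9.3,6.2,-9.3],
    [9.3,6.2,-9.3]
  ],
  "turn": [0,0,0,0,0,0,0,0,0,0],
  "grip": [1,1,1,1,1,1,1,1,1,1]
}}

```text
time_s: 11.6
position: [0.5876, -0.1823, 0.1502]
tcp_rot: [[-0.974, -0.229, 0.003], [-0.229, 0.974, -0.001], [-0.002, -0.002, -1.0]]
force: [0.2, 0.5, -0.4]
opening: 0.006
grasp_force: 0.0
```

```bash
python3 - <<'E'
from rig import *
from h import *
p=np.load("p.npy");s=read_state();print(s["time_s"],W2L(p,s["position"]),s["force"])
E
```

```text
11.6 [ 75.9  -9.7 150.2] [ 0.20436569  0.52214054 -0.37130122]
```

{"method": "jog_arm", "body": {
  "delta_pos": [
    [-0.8,-0.19,0],
    [-1.4,-0.33,0],
    [-2.0,-0.47,0],
    [-2.6,-0.61,0],
    [-3.2,-0.75,0],
    [-3.7,-0.87,0],
    [-4.1,-0.96,0],
    [-4.5,-1.06,0],
    [-4.9,-1.15,0],
    [-5.3,-1.24,0],
    [-5.7,-1.34,0],
    [-6.0,-1.41,0]
  ],
  "turn": [0,0,0,0,0,0,0,0,0,0,0,0],
  "grip": [1,1,1,1,1,1,1,1,1,1,1,1]
}}

```text
time_s: 13.1
position: [0.5264, -0.1956, 0.1486]
tcp_rot: [[-0.973, -0.229, -0.0], [-0.229, 0.973, 0.0], [0.0, 0.0, -1.0]]
force: [-0.1, 0.1, 0.3]
opening: 0.005
grasp_force: 0.0
```

{"method": "jog_arm", "body": {
  "delta_pos": [
    [0,0,0],
    [0,0,5],
    [0,0,10],
    [-8,0,16],
    [-12,6,16],
    [-12,12,16],
    [-12,12,16],
    [-12,12,16],
    [-12,12,16]
  ],
  "turn": [0,0,0,0,0,0,0,0,0],
  "grip": [1,1,1,1,1,1,1,1,1]
}}

```text
time_s: 14.22
position: [0.4074, -0.0764, 0.3087]
tcp_rot: [[-0.973, -0.229, 0.001], [-0.229, 0.973, -0.001], [-0.001, -0.001, -1.0]]
force: [-0.1, -0.5, -1.0]
opening: 0.004
grasp_force: 0.0
```

```bash
python3 look.py pics/l4.png 14
```

```text
14.225 [-75.3 134.6 308.7] [-0.1 -0.5 -1. ]
```

View pics/l4.png

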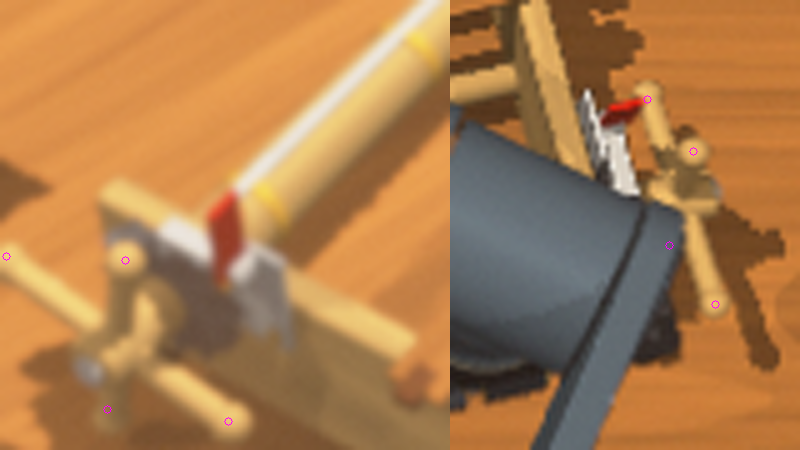

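The tab stands upright at (225,240), just as it did when seated at the start, the star is at one notch back, and the arm is clear. I'll hand in.

```bash
python3 -c "
from rig import *
print(hand_in())"
```

```text
the job is handed in; nothing more can be done
None
```

I flipped the front pawl over, turned the beam back one notch (about 0.51 rad by my estimate) so the rod faces up, and tipped the pawl down again. In the last picture its tab stands as it did when seated. I handed the job in at about 14 s with the arm clear; the hand-in returned no verdict.

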